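Load the label roll and its hold-down disc into the roll stand

ROBOT

A 7-joint arm with a two-finger parallel gripper is mounted at the origin on the work surface; the furniture and walls round the work are solid. World frame = base frame: x ahead of the robot, y to its left, z up, the work surface at z = 0. Lengths are in mm, angles in rad, forces in N, time in s.
With the tool pointing down it reaches from about 350 to 900 mm from the base axis. Payload 8.1 kg.
Tool frame: the origin (TCP) lies at the very end of the fingers, on their centre line; the grasp point (between the pads) lies 19 mm behind it (grip_depth is the distance from the TCP to the grasp point, in mm); z points along the fingers, y is the line along which they close (so a half turn about z gives the same grasp; the last joint's range is limited). The gripper opens to 92 mm and grips with 3 to 60 N. Pads are 19 mm wide; open, the fingers measure 130 mm over their backs; the gripper's body (75 mm by 190 mm) begins 47 mm behind the grasp point.
Start: joints at [1.219, 0.434, 0.025, 1.573, -0.012, 1.134, -0.075], TCP at [153.876, -605.775, 226.742] pointing down, gripper open.
Joint ranges: [-2.62, 2.62], [-0.44, 2.09], [-1.27, 1.32], [0.08, 2.57], [-1.32, 4.46], [0.12, 2], [-2.74, 2.74]. Speed limits (rad/s): [2.22, 2.22, 3.01, 3.01, 3.14, 3.14, 3.14].

INTERFACE

Orientations are given as a 3x3 rotation matrix whose columns are the frame's x, y, z axes.
In Python, from cell import * gives the robot as it stands. The module is installed in compiled form; this text tells all that it offers.
- The arm moves only by the shell command python3 -m pendant 'ROWS' [OPENING] [FORCE]. ROWS is text: rows parted by semicolons, each of 6 numbers parted by spaces: the shift along the tool's x, y, z in mm, then the turn, a rotation vector about the tool's x, y, z in rad. A call has 1 to 20 rows; each row shifts and turns the commanded pose from where the row before left it, along the tool's axes as they then stand; what a row does not reach is not made up. A row lasts 1/10 s, in which the tool goes at most 50 mm and 8.59 degrees, less where a joint would pass 70% of its speed; a pose out of reach is approached as far as the arm can. A call is refused whole if a number of a shift passes 50 or a number of a turn 0.15, either way. A call with a gripper value outside its range is refused whole. OPENING is the opening in per cent of the stroke, from 0 (shut) to 100 (fully open), set as the call begins (- or left out, the last holds). The fingers move at their own pace and stop on an object; FORCE is the grip in N (left out, the last holds). Time passes only in rows, so rows that do not move let the fingers close. It gives the time, the measured TCP pose, the force, the opening and the grip force at its end, in the units of the state.
- get_obs(): the state, without advancing time (a new reading comes with each control period).
- capture(name): name is "scene" or "top" or "wrist"; returns a dict with "pixels" (480x640x3 uint8, blue, green, red), "camera_matrix" (3x3 intrinsics, pixels), "cam_to_world" (4x4, takes a point from camera to world coordinates); the wrist camera has in their place "T_tool_cam" (4x4, takes a point from camera to tool coordinates, whose origin is the TCP and whose axes are the flange's). Camera axes: x right, y down, z forward; pixel columns grow to the right and rows downward; lengths in mm; the calibration is good to about 2 mm. A picture is of the moment at which its call begins: read the wrist's pose just before it. There is no depth.
- job_done(): hands the job in; it is judged then, once.
The state is a dict: "time_s": time; "joints": joint angles; "joint_vel": joint speeds; "effort": joint torques, N m; "tool_pos": TCP position; "eef_rot": TCP orientation; "force": force on the tool from outside, world axes, zero at the start; "ft_torque": the same for the moment, N m; "opening": opening from 0.0 (shut) to 1.0 (fully open); "gripper_force": force on a finger pad.
Only numpy, scipy, OpenCV 4.12 (cv2) and the standard library are available. Lean on these libraries where they do the work, as an engineer would, in place of code of your own. Each camera call takes 0.05 s, during which the arm holds its last target. There are 200 camera calls.

TASK

Load the label stand for the next packing run: set the white label roll upright and fully home in the stand's round cup, then lay the smaller knobbed disc centred and flat on top of the roll, knob up, so that it holds the roll down. The larger knobbed disc belongs to the packing tape; leave it where it lies.

Things in the scene. Friction and masses are not known exactly. Their poses are not given: they have to be found in the camera images.
- roll_center (a point): White paper label roll, standing on its flat end: 58 mm across, 40 mm high, 90 g, with a 20 mm hole down its middle. The point is its centre, 20 mm above its underside; z is the roll's axis and points up. It can be gripped across its 58 mm; in the cup only its upper 26 mm stand clear, so hold it by that upper part. (The brown packing tape nearby is a much larger roll, 95 mm across.)
- disc_center (a point): The smaller hold-down disc, bare aluminium with a thin black rubber underside: 60 mm across and 8 mm thick, with a round knob 24 mm across on its middle that rises to 36 mm above the underside (knob from 13 to 36 mm, narrower neck of 18 mm below it). The whole weighs about 120 g. The point is on its axis, 18 mm above the underside; z points up out of the knob. Grip it by the knob.
- big_disc_center (a point): The larger disc, to be left alone: same make and same knob as the smaller one, but 92 mm across and 8 mm thick. The point is on its axis, 18 mm above the underside; z up.
- seat (a point): Centre of the floor of the stand's cup. The stand is fixed: an aluminium plate 150 x 120 x 5 mm (150 along its x) with one round grey cup in its middle. The point is on the plate's top face, 5 mm above the table, which is the cup's floor. The cup's wall is 14 mm high (rim 19 mm above the table); inside it is 66 mm across at the floor and flares to 80 mm at the rim, outside 88 mm at the rim. Two pins 11 mm high stand on the plate 64 mm from the centre on its -x side. z up.
Not all that is in view belongs to the job. What is shaped like the part that bears roll_center but blue or purple is not meant.

How it is judged:
By the outcome, as a careful person would: the job done as asked, in the order asked, and still so for the second after the job is handed in, with the robot touching nothing.
It also fails if it takes over 58 s, if anything falls off the work surface, if the arm or the gripper's body presses on something with over 40 N, if the wrist force passes 120 N, or if a joint passes its speed limit or range.

## Working session

There is one attempt and no reset: what is moved stays moved. The work goes in short steps, Python scripts to look and compute and a shell command to move; the robot and the scene stay as the last step left them, time stands still between calls to the robot, and variables do not carry over. Pictures are saved under pics/ and viewed, at most 10 in all, crops included, and the job is handed in when it is done.

```bash
mkdir -p pics; cat > h.py <<'E'
from cell import *
import numpy as np, cv2
def cam(name):
    o=get_obs(); c=capture(name); K=np.array(c["camera_matrix"])
    if name=="wrist":
        T=np.eye(4);T[:3,:3]=o["eef_rot"];T[:3,3]=o["tool_pos"];M=T@np.array(c["T_tool_cam"])
    else: M=np.array(c["cam_to_world"])
    return np.array(c["pixels"]),K,M
def ray(K,M,uv,z):
    d=M[:3,:3]@np.linalg.solve(K,[uv[0],uv[1],1.]); p=M[:3,3]
    return p+d*(z-p[2])/d[2]
def proj(K,M,P):
    q=np.linalg.inv(M)@np.append(P,1); q=K@q[:3]; return q[:2]/q[2]
E
python3 - <<'E'
from h import *
for n in("scene","top"):
    p,K,M=cam(n); cv2.imwrite(f"pics/{n}0.png",p); np.savez(f"{n}0.npz",p=p,K=K,M=M); print(n,M.round(2))
o=get_obs(); print(o["time_s"],np.round(o["eef_rot"],2),o["opening"])
E
```

```text
scene [[-7.8000e-01 -4.7000e-01  4.1000e-01  5.9070e+01]
 [-6.2000e-01  5.9000e-01 -5.1000e-01  4.7289e+02]
 [-0.0000e+00 -6.5000e-01 -7.6000e-01  8.6589e+02]
 [ 0.0000e+00  0.0000e+00  0.0000e+00  1.0000e+00]]
top [[-1.00000e-02 -9.80000e-01  1.80000e-01  2.63810e+02]
 [-1.00000e+00  1.00000e-02  1.00000e-02 -5.67400e+01]
 [-1.00000e-02 -1.80000e-01 -9.80000e-01  1.15635e+03]
 [ 0.00000e+00  0.00000e+00  0.00000e+00  1.00000e+00]]
0.1 [[ 0.97  0.25 -0.  ]
 [ 0.25 -0.97  0.  ]
 [-0.   -0.   -1.  ]] 0.9976554804495544
```

View pics/top0.png

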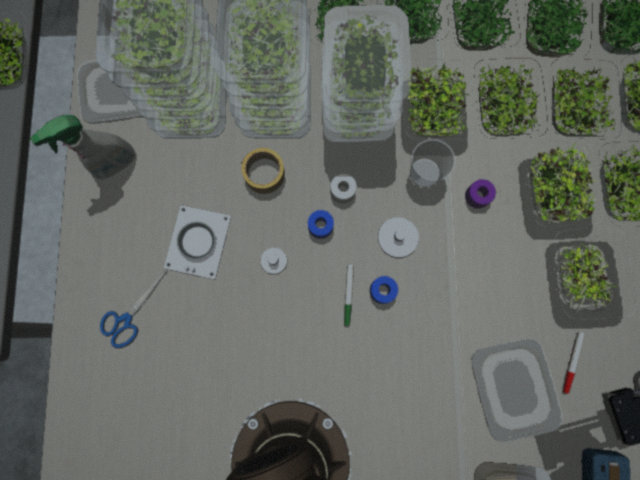

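View pics/scene0.png

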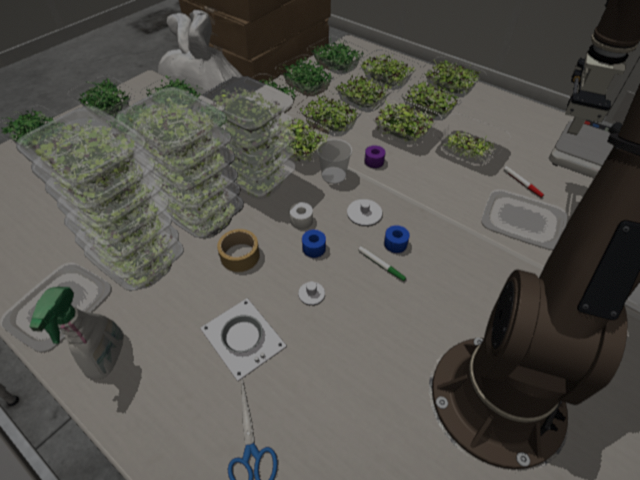

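In the top view (scene view agrees):
- **Small rolls:** white at (343,187), blue at (320,224) and (384,290), purple at (481,193). The white one fits.
- **Knobbed discs:** (273,261), about 26 px across, and (399,237), about 40 px. The 26 px one fits 60 mm against 92 mm.
- **Others:** stand cup at (197,241), brown tape at (263,170).

I'll confirm these in one crop and measure.

```bash
python3 - <<'E'
from h import *
d=np.load("top0.npz");p,K,M=d["p"],d["K"],d["M"]
cv2.imwrite("pics/crop0.png",cv2.resize(p[130:310,150:420],None,fx=2.9,fy=2.9,interpolation=cv2.INTER_CUBIC))
for n,uv,z in [("roll",(343,187),40),("disc",(273,261),8),("knob",(273,260),36),("big",(399,237),8),("cuprim",(197,241),19),("blue",(320,224),40),("blue2",(384,290),40),("tape",(263,170),40),("glass",(430,165),50),("boxbase L",(327,140),0),("boxbase R",(405,140),0)]:
    print(n,ray(K,M,uv,z).round(0)[:2])
print([ray(K,M,uv,5).round(0)[:2] for uv in [(182,207),(229,214),(214,277),(165,268)]])
d=np.load("scene0.npz");K,M=d["K"],d["M"]
print("scene roll",ray(K,M,(301,213),40).round(0),"disc",ray(K,M,(312,293),8).round(0),"cup",ray(K,M,(242,336),19).round(0))
E
```

```text
roll [ 586. -119.]
disc [425.  39.]
knob [424.  37.]
big [ 477. -245.]
cuprim [470. 209.]
blue [502. -67.]
blue2 [ 355. -203.]
tape [627.  60.]
glass [ 632. -313.]
boxbase L [712. -86.]
boxbase R [ 710. -269.]
[array([553., 249.]), array([535., 141.]), array([391., 171.]), array([412., 282.])]
scene roll [ 580. -112.   40.] disc [423.  39.   8.] cup [464. 216.  19.]
```

View pics/crop0.png

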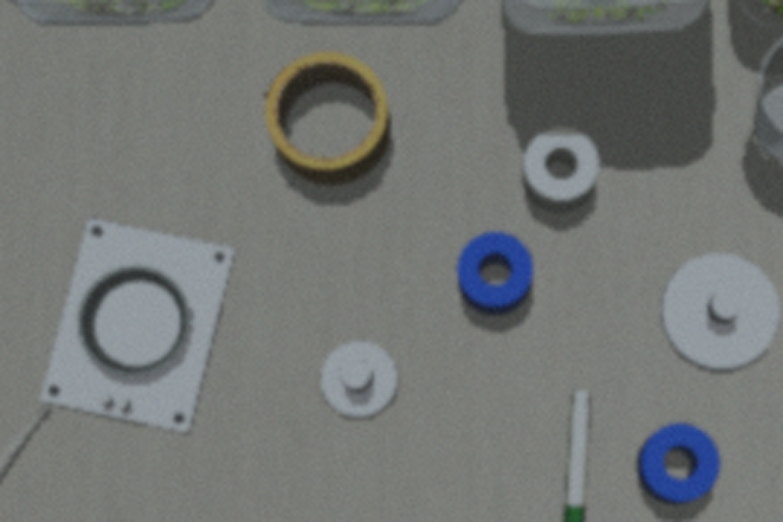

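The crop confirms it: the white roll is at crop (561,168), the small disc with its knob at (359,379) and the cup at (135,320). I'm moving above the roll.

```bash
python3 -m pendant '27 -18.3 0 0 0 0;27 -18.3 0 0 0 0;27 -18.3 0 0 0 0;27 -18.3 0 0 0 0;27 -18.3 0 0 0 0;27 -18.3 0 0 0 0;27 -18.3 0 0 0 0;27 -18.3 0 0 0 0;27 -18.3 0 0 0 0;27 -18.3 0 0 0 0;27 -18.3 0 0 0 0;27 -18.3 0 0 0 0;27 -18.3 0 0 0 0;27 -18.3 0 0 0 0;27 -18.3 0 0 0 0;27 -18.3 0 0 0 0;27 -18.3 0 0 0 0;27 -18.3 0 0 0 0;27 -18.3 0 0 0 0;27 -18.3 0 0 0 0' 100
python3 -m pendant '0 0 10 0 0 0;0 0 10 0 0 0;0 0 10 0 0 0;0 0 0 0 0 0'
python3 - <<'E'
from h import *
p,K,M=cam("wrist"); cv2.imwrite("pics/w1.png",p); np.savez("w1.npz",p=p,K=K,M=M)
o=get_obs();print(o["joints"],o["tool_pos"],np.round(o["eef_rot"],3),proj(K,M,[585,-117,40]))
E
```

```text
time_s: 2.1
tool_pos: [587.6, -117.1, 226.3]
eef_rot: [[0.969, 0.246, -0.001], [0.246, -0.969, -0.0], [-0.001, -0.0, -1.0]]
force: [-0.3, -1.2, 0.1]
opening: 1.003
gripper_force: 0.0
time_s: 2.5
tool_pos: [585.3, -119.4, 194.7]
eef_rot: [[0.97, 0.244, -0.004], [0.244, -0.97, -0.0], [-0.004, -0.001, -1.0]]
force: [-1.3, -0.5, -0.1]
opening: 0.997
gripper_force: 0.0
[ 0.27009111  0.43279252 -0.22406652  1.66492615  0.10757556  1.05815723
 -1.31080757] [ 585.92496739 -119.27947305  195.72589754] [[ 0.97   0.245 -0.002]
 [ 0.245 -0.97  -0.   ]
 [-0.002 -0.    -1.   ]] [318.21684571 218.51173491]
```

View pics/w1.png

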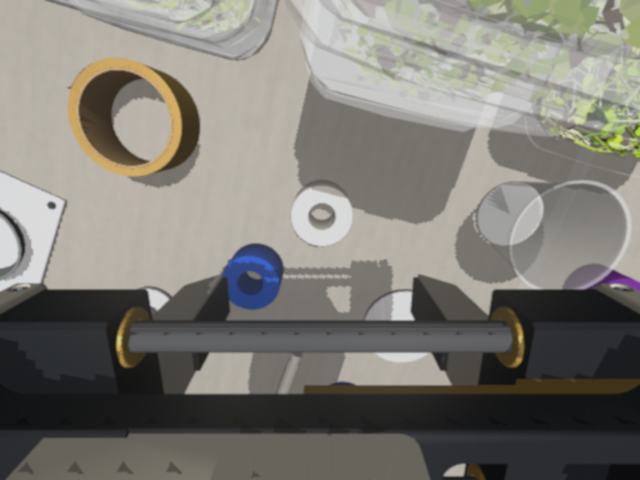

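The wrist view shows the white roll at (322,216), near the prediction. The blue roll at (252,275) and the glass at (545,230) are clear of it. I'll measure the roll's top face.

```bash
cat >> h.py <<'E'
def blob(mask,near,K,M,z):
    # ellipse of the contour nearest to pixel 'near' -> world
    cs,_=cv2.findContours(mask.astype(np.uint8)*255,cv2.RETR_EXTERNAL,cv2.CHAIN_APPROX_NONE)
    cs=[c for c in cs if len(c)>40]
    c=min(cs,key=lambda c:np.hypot(*(np.array(cv2.minEnclosingCircle(c)[0])-near)))
    W=np.array([ray(K,M,q,z)[:2] for q in cv2.convexHull(c)[:,0].astype(float)])
    (x,y),r=cv2.minEnclosingCircle(W.astype(np.float32)); return x,y,r,cv2.boundingRect(c)
def totool(dx,dy):
    R=np.array(get_obs()["eef_rot"]); return (R.T@[dx,dy,0])[:2].round(1)
E
python3 - <<'E'
from h import *
d=np.load("w1.npz");p,K,M=d["p"],d["K"],d["M"]
for t in (190,215,235):
    m=(p.min(2)>t)
    x,y,r,b=blob(m,(322,216),K,M,40);o=get_obs();print(t,x,y,r,b,totool(x-o["tool_pos"][0],y-o["tool_pos"][1]),o["tool_pos"])
E
```

```text
190 587.8917846679688 -119.33345031738281 28.55903434753418 (291, 189, 62, 57) [1.9 0.5] [ 585.92496739 -119.27947305  195.72589754]
215 587.7925415039062 -119.29507446289062 27.106090545654297 (293, 190, 58, 55) [1.8 0.5] [ 585.92496739 -119.27947305  195.72589754]Traceback (most recent call last):
  File "<stdin>", line 5, in <module>
  File "h.py", line 18, in blob
    c=min(cs,key=lambda c:np.hypot(*(np.array(cv2.minEnclosingCircle(c)[0])-near)))
ValueError: min() iterable argument is empty
```

```bash
python3 -m pendant '1.8 0 18 0 0 0;0 0 24 0 0 0;0 0 24 0 0 0;0 0 24 0 0 0;0 0 24 0 0 0;0 0 24 0 0 0;0 0 20 0 0 0;0 0 12 0 0 0;0 0 4 0 0 0;0 0 0 0 0 0;0 0 0 0 0 0' 100
```

```text
time_s: 3.65
tool_pos: [589.7, -117.9, 23.7]
eef_rot: [[0.969, 0.246, 0.002], [0.246, -0.969, -0.0], [0.001, 0.001, -1.0]]
force: [0.4, 0.2, 0.4]
opening: 1.001
gripper_force: 0.0
```

```bash
python3 -m pendant '-1 0 5.5 0 0 0;0 0 0 0 0 0' 
python3 -m pendant '0 0 0 0 0 0;0 0 0 0 0 0;0 0 0 0 0 0;0 0 0 0 0 0;0 0 0 0 0 0;0 0 0 0 0 0;0 0 0 0 0 0;0 0 0 0 0 0;0 0 0 0 0 0;0 0 0 0 0 0' 50 20
```

```text
time_s: 3.85
tool_pos: [587.8, -118.0, 17.2]
eef_rot: [[0.969, 0.246, -0.0], [0.246, -0.969, -0.0], [-0.0, 0.0, -1.0]]
force: [0.1, 0.2, 0.4]
opening: 1.001
gripper_force: 0.0
time_s: 4.85
tool_pos: [588.0, -118.0, 17.2]
eef_rot: [[0.969, 0.246, 0.0], [0.246, -0.969, -0.0], [0.0, 0.0, -1.0]]
force: [-0.2, -0.1, 0.7]
opening: 0.623
gripper_force: 20.0
```

```bash
python3 -m pendant '0 0 -10 0 0 0;0 0 -20 0 0 0;0 0 -25 0 0 0;0 0 -25 0 0 0;0 0 -25 0 0 0;0 0 -25 0 0 0;-8 -25 0 0 0 0;-8 -25 0 0 0 0;-8 -25 0 0 0 0;-8 -25 0 0 0 0;-8 -25 0 0 0 0;-8 -25 0 0 0 0'
python3 -m pendant '-8 -25 0 0 0 0;-8 -25 0 0 0 0;-8 -25 0 0 0 0;-8 -25 0 0 0 0;-8 -25 0 0 0 0;-8 -25 0 0 0 0;-8 -25 0 0 0 0;-7 -21 0 0 0 0;0 0 0 0 0 0;0 0 0 0 0 0'
python3 - <<'E'
from h import *
p,K,M=cam("wrist"); cv2.imwrite("pics/w2.png",p); np.savez("w2.npz",p=p,K=K,M=M)
o=get_obs();print(o["joints"],o["tool_pos"],proj(K,M,[470,210,19]))
E
```

```text
time_s: 6.05
tool_pos: [503.7, 16.6, 147.8]
eef_rot: [[0.969, 0.246, 0.0], [0.246, -0.969, -0.0], [0.0, 0.0, -1.0]]
force: [-0.7, 0.5, -0.8]
opening: 0.623
gripper_force: 20.0
time_s: 7.05
tool_pos: [395.1, 190.2, 147.6]
eef_rot: [[0.969, 0.247, 0.0], [0.247, -0.969, -0.0], [0.0, 0.0, -1.0]]
force: [-0.1, 0.0, -1.1]
opening: 0.623
gripper_force: 20.0
[-0.25486019  0.25883341 -0.37384749  2.08366689  0.12896464  0.82032304
 -2.02780348] [395.46438287 189.55832529 147.5030753 ] [319.89501968 132.43000155]
```

View pics/w2.png

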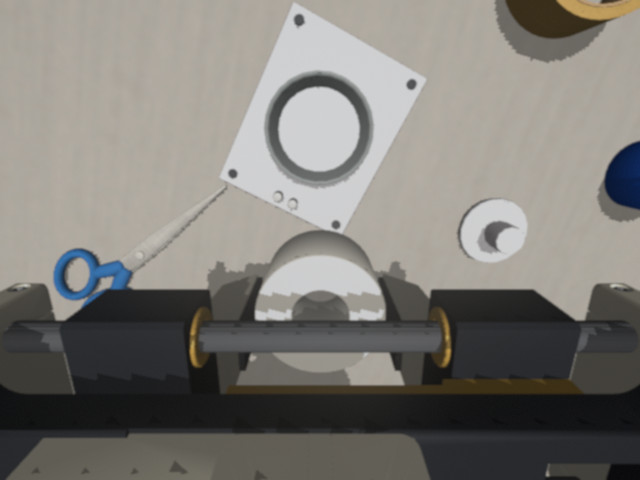

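The wrist view shows the roll held straight, the cup floor at (319,129), and the small disc at (493,230) with its knob top at (509,238). I'll measure both.

```bash
python3 - <<'E'
from h import *
d=np.load("w2.npz");p,K,M=d["p"],d["K"],d["M"];o=get_obs()
W=np.mean([ray(K,M,q,5) for q in [(295,3),(426,80),(343,233),(220,177)]],0);print("corners",W)
S=p.max(2).astype(int)-p.min(2)
for t in(165,180,195):
    m=(p.min(2)>t)
    sub=np.zeros_like(m);sub[82:176,272:366]=m[82:176,272:366]
    # keep floor only: inside dark ring
    x,y,r,b=blob(sub,(319,129),K,M,5);print("floor",t,x,y,r,b)
    try: print("disc",t,blob(m,(493,230),K,M,8))
    except Exception as e: print(e)
dk=(p.max(2)<125)&(np.hypot(*(np.indices(p.shape[:2])[::-1]-np.array([319,129])[:,None,None]))<62)
print("rim19",blob(dk,(319,129),K,M,19))
print("knob",ray(K,M,(509,238),36), totool(W[0]-o["tool_pos"][0],W[1]-o["tool_pos"][1]),o["tool_pos"])
E
```

```text
corners [472.44492217 210.44940536   5.        ]
floor 165 471.5246276855469 211.52175903320312 33.55735778808594 (279, 87, 80, 84)
disc 165 (425.9333801269531, 37.408409118652344, 30.472986221313477, (461, 199, 68, 65))
floor 180 471.5392150878906 211.55026245117188 33.29271697998047 (279, 88, 80, 83)
disc 180 (426.6258544921875, 37.50639724731445, 29.939937591552734, (462, 199, 66, 64))
floor 195 471.5351867675781 211.5175323486328 32.7974739074707 (280, 88, 79, 82)
disc 195 (426.2428283691406, 37.71933364868164, 29.255950927734375, (462, 200, 65, 62))
rim19 (472.1964111328125, 211.70388793945312, 40.642608642578125, (268, 73, 102, 108))
knob [428.28200884  40.15964004  36.        ] [79.8 -1.3] [395.46438287 189.55832529 147.5030753 ]
```

```bash
python3 -m pendant '20 -0.5 0 0 0 0;20 -0.5 0 0 0 0;20 -0.5 0 0 0 0;19.2 -0.4 0 0 0 0;0 0 20 0 0 0;0 0 20 0 0 0;0 0 20 0 0 0;0 0 20 0 0 0;0 0 15 0 0 0;0 0 8 0 0 0;0 0 6 0 0 0;0 0 0 0 0 0;0 0 0 0 0 0'
```

```text
time_s: 8.4
tool_pos: [471.9, 211.4, 38.7]
eef_rot: [[0.969, 0.246, 0.001], [0.246, -0.969, 0.0], [0.001, -0.0, -1.0]]
force: [0.9, 0.5, -0.0]
opening: 0.619
gripper_force: 20.0
```

```bash
python3 -m pendant '0 0 4 0 0 0;0 0 4 0 0 0;0 0 3 0 0 0;0 0 2 0 0 0;0 0 1.5 0 0 0;0 0 0 0 0 0'; python3 -m pendant '0 0 1 0 0 0;0 0 0 0 0 0;0 0 0 0 0 0'
```

```text
time_s: 9.0
tool_pos: [471.3, 211.4, 23.5]
eef_rot: [[0.969, 0.246, -0.0], [0.246, -0.969, -0.0], [-0.0, 0.0, -1.0]]
force: [-0.2, 1.3, -1.1]
opening: 0.627
gripper_force: 20.0
time_s: 9.3
tool_pos: [471.5, 211.5, 22.8]
eef_rot: [[0.969, 0.246, 0.0], [0.246, -0.969, 0.0], [0.0, 0.0, -1.0]]
force: [-0.2, 0.5, -1.3]
opening: 0.621
gripper_force: 20.0
```

Not touching yet, and the expected contact height is about 22.2.

```bash
python3 -m pendant '0 0 0.7 0 0 0;0 0 0 0 0 0;0 0 0 0 0 0';python3 -m pendant '0 0 0.5 0 0 0;0 0 0 0 0 0;0 0 0 0 0 0'
```

```text
time_s: 9.6
tool_pos: [471.6, 211.5, 22.2]
eef_rot: [[0.969, 0.246, 0.0], [0.246, -0.969, 0.0], [0.0, -0.0, -1.0]]
force: [-0.9, -0.9, 3.7]
opening: 0.625
gripper_force: 20.0
time_s: 9.9
tool_pos: [471.7, 211.5, 22.2]
eef_rot: [[0.969, 0.246, 0.001], [0.246, -0.969, 0.0], [0.001, 0.0, -1.0]]
force: [-2.5, -1.2, 9.9]
opening: 0.623
gripper_force: 20.0
```

Contact at the expected height. I'll release, lift and back off to look.

```bash
python3 -m pendant '0 0 -0.4 0 0 0;0 0 0 0 0 0;0 0 0 0 0 0;0 0 0 0 0 0;0 0 0 0 0 0;0 0 0 0 0 0;0 0 0 0 0 0;0 0 0 0 0 0' 100; python3 -m pendant '0 0 -10 0 0 0;0 0 -20 0 0 0;0 0 -25 0 0 0;0 0 -25 0 0 0;0 0 -25 0 0 0;0 0 -25 0 0 0;-16 0 0 0 0 0;-16 0 0 0 0 0;-16 0 0 0 0 0;-16 0 0 0 0 0;-16 0 0 0 0 0;0 0 0 0 0 0;0 0 0 0 0 0'
python3 - <<'E'
from h import *
p,K,M=cam("wrist"); cv2.imwrite("pics/w3.png",p); np.savez("w3.npz",p=p,K=K,M=M)
o=get_obs();print(o["tool_pos"])
m=(p.min(2)>190)
print(proj(K,M,[471.6,211.4,45]),proj(K,M,[426,37.5,8]))
for n,uv,z in(("roll",proj(K,M,[471.6,211.4,45]),45),("disc",proj(K,M,[426,37.5,8]),8)):
    print(n,blob(m,uv,K,M,z))
E
```

```text
time_s: 10.7
tool_pos: [471.5, 211.4, 21.9]
eef_rot: [[0.969, 0.246, -0.0], [0.246, -0.969, -0.0], [-0.0, 0.0, -1.0]]
force: [0.6, 0.2, 0.1]
opening: 0.999
gripper_force: 0.0
time_s: 12.0
tool_pos: [394.4, 191.9, 152.6]
eef_rot: [[0.969, 0.246, 0.001], [0.246, -0.969, 0.0], [0.001, -0.0, -1.0]]
force: [0.4, -0.6, 0.3]
opening: 1.002
gripper_force: 0.0
[394.80816607 192.04253323 152.51508738]
[321.08656435 129.4479825 ] [493.94047254 230.22883779]
roll (471.27197265625, 211.62197875976562, 81.04995727539062, (224, 6, 202, 228))
disc (426.47442626953125, 37.82823181152344, 28.8381290435791, (462, 199, 64, 60))
```

View pics/w3.png

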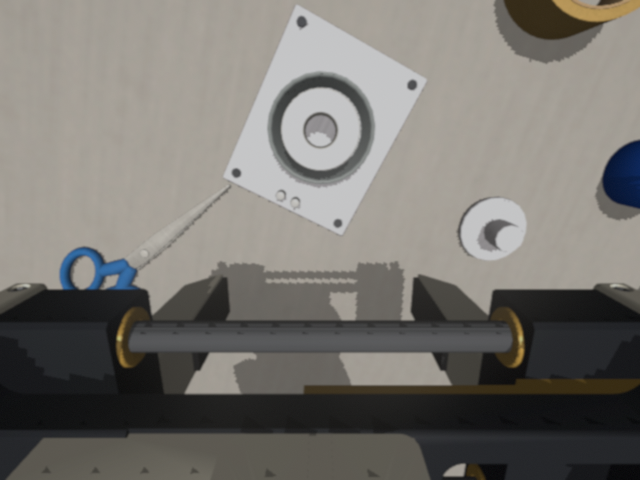

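The view shows the roll flat in the cup, with its hole at (320,130), concentric with the rim. The disc is unmoved at (493,230). I'm going to the disc's knob.

```bash
python3 - <<'E'
from h import *
d=np.load("w3.npz");p,K,M=d["p"],d["K"],d["M"]
dk=np.zeros(p.shape[:2],bool);dk[108:152,298:343]=(p.min(2)<205)[108:152,298:343]
print("hole",blob(dk,(320,130),K,M,45))
E
python3 -m pendant '-1 20 0 0 0 0;-1 20 0 0 0 0;-1 20 0 0 0 0;-1 20 0 0 0 0;-1 20 0 0 0 0;-1 20 0 0 0 0;-1 20 0 0 0 0;-0.3 17.3 0 0 0 0;0 0 20 0 0 0;0 0 25 0 0 0;0 0 25 0 0 0;0 0 20 0 0 0;0 0 20 0 0 0;0 0 10 0 0 0;0 0 0 0 0 0;0 0 0 0 0 0'
```

```text
hole (470.837890625, 212.02896118164062, 22.124954223632812, (298, 108, 45, 44))
time_s: 13.65
tool_pos: [426.2, 37.6, 32.3]
eef_rot: [[0.969, 0.246, 0.0], [0.246, -0.969, -0.0], [0.0, 0.0, -1.0]]
force: [-0.5, 0.1, 0.4]
opening: 1.001
gripper_force: 0.0
```

```bash
python3 -m pendant '0 0 10 0 0 0;0 0 7 0 0 0;0 0 3 0 0 0;0 0 0 0 0 0;0 0 0 0 0 0'; python3 -m pendant '0 0 0 0 0 0;0 0 0 0 0 0;0 0 0 0 0 0;0 0 0 0 0 0;0 0 0 0 0 0;0 0 0 0 0 0;0 0 0 0 0 0;0 0 0 0 0 0;0 0 0 0 0 0;0 0 0 0 0 0;0 0 0 0 0 0;0 0 0 0 0 0;0 0 0 0 0 0;0 0 0 0 0 0' 15 25
python3 - <<'E'
from h import *
d=np.load("w3.npz");p,K,M=d["p"],d["K"],d["M"]
c=p[100:160,290:350].min(2); print(c[30,::2]); print(c[::2,30])
for t in(170,180,190):
  dk=np.zeros(p.shape[:2],bool);dk[106:154,296:345]=(p.min(2)<t)[106:154,296:345]
  print("hole",blob(dk,(320,130),K,M,45))
E
```

```text
time_s: 14.15
tool_pos: [425.6, 37.5, 11.9]
eef_rot: [[0.969, 0.246, -0.0], [0.246, -0.969, -0.0], [-0.0, 0.0, -1.0]]
force: [0.6, -0.3, -0.7]
opening: 1.002
gripper_force: 0.0
time_s: 15.55
tool_pos: [425.6, 37.5, 11.9]
eef_rot: [[0.969, 0.246, 0.0], [0.246, -0.969, -0.0], [0.0, 0.0, -1.0]]
force: [-0.0, -0.2, -0.1]
opening: 0.253
gripper_force: 25.0
[196 197 197 198 197 196 176 105 134 145 142 142 143 141 144 147 145 142
 144 147 146 145 133  99 171 196 196 196 196 196]
[196 196 196 197 197 194 128  86 135 142 141 140 141 143 147 147 163 196
 197 197 197 197 196 154 160 196 197 196 197 196]
hole (471.0363464355469, 212.0813751220703, 13.122314453125, (303, 112, 35, 37))
hole (471.1723327636719, 212.11517333984375, 13.34281063079834, (302, 111, 37, 38))
hole (471.0305480957031, 212.07984924316406, 13.634420394897461, (302, 111, 37, 39))
```

The knob is held, with the opening at 23 mm. I'll lift and carry it over the roll.

```bash
python3 -m pendant '0 0 -5 0 0 0;0 0 -15 0 0 0;0 0 -25 0 0 0;0 0 -25 0 0 0;0 0 -25 0 0 0;0 0 -15 0 0 0;8 -15 0 0 0 0;9 -17 0 0 0 0;9 -17 0 0 0 0;9 -17 0 0 0 0;9 -17 0 0 0 0;9 -17 0 0 0 0;9 -17 0 0 0 0;9 -15.4 0 0 0 0;8 -13 0 0 0 0;7.4 -12 0 0 0 0;0 0 0 0 0 0;0 0 0 0 0 0;0 0 0 0 0 0'
python3 - <<'E'
from h import *
o=get_obs();print(o["tool_pos"],totool(470.6-o["tool_pos"][0],211.4-o["tool_pos"][1]))
p,K,M=cam("wrist"); cv2.imwrite("pics/w4.png",p)
E
```

```text
time_s: 17.45
tool_pos: [470.4, 210.2, 121.8]
eef_rot: [[0.969, 0.245, -0.0], [0.245, -0.969, -0.001], [-0.001, 0.001, -1.0]]
force: [-0.2, 0.1, -1.5]
opening: 0.251
gripper_force: 25.0
[470.35852941 210.23987095 121.76568407] [ 0.5 -1.1]
```

View pics/w4.png

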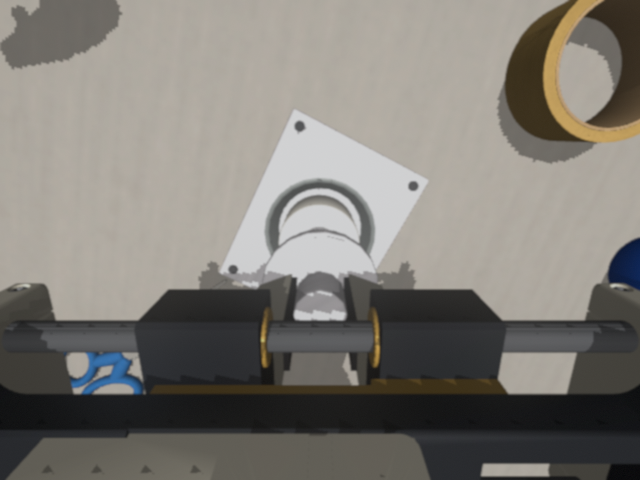

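The disc hangs level at about (321,265), above the roll at (320,220). I'm lowering it with the small correction.

```bash
python3 -m pendant '0.5 -1.1 10 0 0 0;0 0 15 0 0 0;0 0 15 0 0 0;0 0 12 0 0 0;0 0 6 0 0 0;0 0 3 0 0 0;0 0 2 0 0 0;0 0 0 0 0 0;0 0 0 0 0 0'; python3 -m pendant '0 0 1 0 0 0;0 0 0.6 0 0 0;0 0 0 0 0 0;0 0 0 0 0 0'
```

```text
time_s: 18.4
tool_pos: [471.1, 212.7, 59.3]
eef_rot: [[0.969, 0.246, 0.001], [0.246, -0.969, 0.0], [0.001, -0.0, -1.0]]
force: [0.0, -0.5, 0.3]
opening: 0.256
gripper_force: 25.0
time_s: 18.8
tool_pos: [470.8, 212.5, 57.4]
eef_rot: [[0.969, 0.246, 0.0], [0.246, -0.969, -0.0], [0.0, 0.0, -1.0]]
force: [-0.0, 0.5, -1.2]
opening: 0.255
gripper_force: 25.0
```

```bash
python3 -m pendant '0 0.8 0 0 0 0;0 0 0 0 0 0;0 0 0.5 0 0 0;0 0 0 0 0 0;0 0 0 0 0 0'; python3 -m pendant '0 0 0.4 0 0 0;0 0 0 0 0 0;0 0 0 0 0 0'
```

```text
time_s: 19.3
tool_pos: [471.1, 211.8, 56.9]
eef_rot: [[0.969, 0.246, 0.0], [0.246, -0.969, 0.0], [0.0, 0.0, -1.0]]
force: [-1.1, -0.6, 2.5]
opening: 0.253
gripper_force: 25.0
time_s: 19.6
tool_pos: [471.2, 211.8, 56.8]
eef_rot: [[0.969, 0.246, 0.001], [0.246, -0.969, 0.0], [0.001, 0.0, -1.0]]
force: [-0.4, -0.5, 5.3]
opening: 0.258
gripper_force: 25.0
```

Contact at the expected height. I'll release, lift, back off and check.

```bash
python3 -m pendant '0 0 -0.2 0 0 0;0 0 0 0 0 0;0 0 0 0 0 0;0 0 0 0 0 0;0 0 0 0 0 0;0 0 0 0 0 0;0 0 0 0 0 0;0 0 0 0 0 0;0 0 0 0 0 0;0 0 0 0 0 0' 100; python3 -m pendant '0 0 -8 0 0 0;0 0 -20 0 0 0;0 0 -25 0 0 0;0 0 -25 0 0 0;0 0 -20 0 0 0;-16 0 0 0 0 0;-16 0 0 0 0 0;-16 0 0 0 0 0;-16 0 0 0 0 0;-16 0 0 0 0 0;0 0 0 0 0 0;0 0 0 0 0 0'
python3 - <<'E'
from h import *
p,K,M=cam("wrist"); cv2.imwrite("pics/w5.png",p[:300]); 
o=get_obs();print(o["tool_pos"])
for n,P in(("discrim",[471.1,211.8,53]),("knobtop",[471.1,211.8,81]),("floor",[471.6,211.4,5])): print(n,proj(K,M,P))
E
```

```text
time_s: 20.6
tool_pos: [471.0, 211.7, 56.6]
eef_rot: [[0.969, 0.246, -0.0], [0.246, -0.969, -0.0], [-0.0, 0.0, -1.0]]
force: [-0.3, 1.0, 0.3]
opening: 0.994
gripper_force: 0.0
time_s: 21.8
tool_pos: [394.0, 192.2, 155.2]
eef_rot: [[0.969, 0.246, 0.001], [0.246, -0.969, 0.0], [0.001, -0.0, -1.0]]
force: [0.8, 0.3, -0.1]
opening: 1.001
gripper_force: 0.0
[394.30363362 192.34685237 155.12397139]
discrim [320.93934322 129.41583385]
knobtop [321.04085214 128.89068269]
floor [321.40790023 129.61994818]
```

View pics/w5.png

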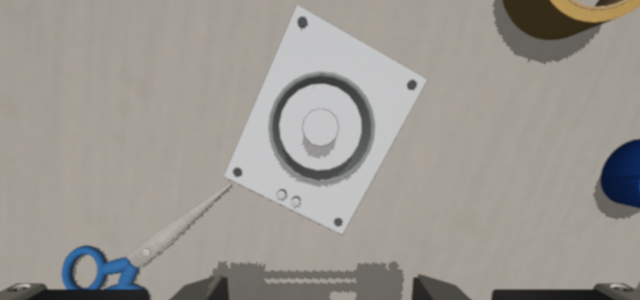

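The disc rim is centred at about (320,128) in the cup ring and the knob top is at (320,127). Both match the predicted level and centred pose, so I'm handing in.

```bash
python3 -c "
from cell import *
print(job_done())"
```

```text
the job is handed in; nothing more can be done
None
```

The white roll is fully home in the cup with the smaller disc centred and flat on top, knob up; the larger disc was never touched, and I handed the job in at about 22 s.

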